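Lock the filter pot and pump it up

TASK

Close the filter pot: press its cap down against the spring, turn it clockwise as far as it goes (about 75 degrees) and let it spring back up into its locked seat. Then pump the hand lever, each stroke all the way down and all the way back up, until the black piston head in the clear tube stands between the two steel collars, no further. Leave the cap locked and the lever up, and do not shift or tip the bottles and the beaker that stand around.

Things in the scene. Friction and masses are not known exactly. Their poses are not given: they have to be found in the camera images.
- station: the pump station, fixed: a base plate 10 mm thick (x -130 to 210 mm) with a grey pump housing and hand lever, a clear sight tube behind, and a round steel filter pot on the right, joined by a pipe. Origin on the worktop under the lever's pivot; x runs from the lever's handle over the pivot along the sight tube (away from the robot), y left, z up. Pot axis at x = 20, y = -165 mm
- pot_axis (a point): point on the upright axis of the steel filter pot (78 mm across, its collar's top 103 mm above the worktop), 10 mm above the worktop; axes as the station's
- cap_wing (a point): grip point of the pot's cap, on the pot's axis, in the black upright wing (64 mm long, 16 thick, 36 high) on the round grey cap (74 mm across). x along the wing, y across its thickness, z up. 150 mm above the worktop with the cap up; the cap's flat top is 23 mm below it, the wing's top 13 mm above. Locked, the wing lies along the station's x, in line with two dark ridges on the collar
- cap_press (a joint): how far the cap is pressed down, m: 0 up, 0.014 at the bottom stop; a spring pushes it up (about 5 N at 0, 13 N at the bottom). The cap turns freely only while pressed to 0.0105 or more; locked, it springs up to 0.006 and cannot turn back
- cap_turn (a joint): turn of the cap, rad, growing clockwise seen from above: about 0 unlocked (as it starts), 1.30 at the stop, which is the locked place; two side pins run under the collar's lip between them. Light friction (0.04 N m). It can spring up into the locked seat from about 1.16 on
- pump_lever (a joint): hand lever of the pump, rad: 0 sprung up (rests there by itself, the arm 0.58 rad above level), 0.80 all the way down at its stop (the arm 0.22 rad below level). A spring pushes it up: pressing at the handle takes about 5 N at the top, 12 N at the bottom. Let go, it springs right up
- pump_pivot (a point): the lever's hinge: a level axis along the station's y, 83 mm above the worktop
- pump_handle (a point): centre of the lever's handle, a black level crossbar 90 mm long and 20 mm thick, parallel to the station's y axis, 180 mm from the pivot on the robot's side. It starts 182 mm above the worktop and reaches 44 mm at the bottom of the stroke, moving on the arc about pump_pivot. Press on it from above
- piston (a joint): travel of the piston along the sight tube, m: starts at 0 to 0.018, end stop 0.112, midway between the collars at 0.070 (3 or 4 strokes in all). A ratchet: each full stroke pushes it on by 0.014 (the first by up to 0.036, to about 0.028 or 0.042); it stays while the lever returns and cannot be drawn back. A stroke short of the bottom or top moves it less or not at all
- sight_tube (a point): centre of the near end of the clear sight tube (36 mm across, 140 mm long, along the station's x, 45 mm above the worktop), 45 mm from the pivot. In it slides the black piston head (31 mm across, 12 mm long), its centre 20 mm + the piston's travel from this end. Two steel collars (46 mm across, 5 mm thick, 25 mm between inner faces) sit round the tube, midway 90 mm from this end
- media_bottle: glass media bottle with an orange cap, 66 mm across, 113 mm high, origin at the centre of its underside; stands in front of the pot; leave alone
- beaker: glass beaker, 62 mm across, 82 mm high, origin at the centre of its underside; stands to the right of the pot; leave alone
- reagent_bottle: white plastic bottle with a blue cap, 51 mm across, 96 mm high, origin at the centre of its underside; stands to the left of the lever; leave alone

How it is judged:
On the way, in this order (a step that is already met when the one before it is completed fails the run):
1. the cap is locked: pressed in, turned clockwise to its stop and sprung back up into its seat (value of joint cap_turn above 1.12 rad and value of joint cap_press between 0.004 and 0.008 m), for 0.3 s.
2. first stroke: the lever is all the way down (more than 0.68 of 0.80 rad) (value of joint pump_lever above 0.68 rad), for 0.05 s.
3. first stroke: the lever is all the way back up (less than 0.12 rad) (value of joint pump_lever below 0.12 rad), for 0.05 s.
4. second stroke: the lever is all the way down (more than 0.68 of 0.80 rad) (value of joint pump_lever above 0.68 rad), for 0.05 s.
5. second stroke: the lever is all the way back up (less than 0.12 rad) (value of joint pump_lever below 0.12 rad), for 0.05 s.
6. third stroke: the lever is all the way down (more than 0.68 of 0.80 rad) (value of joint pump_lever above 0.68 rad), for 0.05 s.
7. third stroke: the lever is all the way back up (less than 0.12 rad) (value of joint pump_lever below 0.12 rad), for 0.05 s.
At the end, for the whole second after the job is handed in: The cap is locked (turned to more than 1.12 rad, sprung up to between 4 and 8 mm below its top position), the piston head is between the collars (travel 63.3 to 76.3 mm, i.e. within 6.5 mm of midway), the lever is up (less than 0.12 rad) and still, and the two bottles and the beaker stand upright (all of step 1 and value of joint piston between 0.0633 and 0.0763 m and value of joint pump_lever below 0.12 rad and velocity of joint pump_lever between -0.1 and 0.1 rad/s and angle between each of media_bottle, beaker, reagent_bottle's own z axis and vertical below 0.2 rad); the robot touches nothing.
It fails at once if the piston is pumped on before the cap is locked (value of joint piston above 0.026 m and value of joint cap_turn below 1.05 rad).
It fails at once if a bottle or the beaker is shifted by more than 30 mm or tipped (distance of any of media_bottle, beaker, reagent_bottle from where it was at the start of the episode above 0.03 m or angle between any of media_bottle, beaker, reagent_bottle's own z axis and vertical above 0.4 rad).
It also fails if it takes over 72 s, if anything falls off the work surface, if the arm or the gripper's body presses on something with over 40 N, if the wrist force passes 120 N, or if a joint passes its speed limit or range.

ROBOT

A 7-joint arm with a two-finger parallel gripper is mounted at the origin on a cart in front of the work surface, level with it; the furniture and walls round the work are solid. World frame = base frame: x ahead of the robot, y to its left, z up, the work surface at z = 0. Lengths are in m, angles in rad, forces in N, time in s.
With the tool pointing down it reaches from about 0.4 to 0.9 m from the base axis. Payload 5.5 kg.
Tool frame: the origin (TCP) lies midway between the tips of the shut fingers; the grasp point (between the pads) lies 19 mm behind it (manip.grip_depth is the distance from the TCP to the grasp point, in m); z points along the fingers, x is the direction in which the jaws open and shut, and the axes are right-handed (so a half turn about z gives the same grasp; the last joint's range is limited). The gripper opens to 92 mm and grips with 3 to 60 N. Pads are 19 mm wide; open, the fingers measure 130 mm over their backs; the gripper's body (75 mm by 190 mm) begins 47 mm behind the grasp point.
Start: joints at [-1.03, 0.501, -0.427, 1.55, 0.221, 1.138, -0.21], TCP at [0.178, 0.625, 0.227] pointing down, gripper open.
Joint ranges: [-2.88, 2.88], [-0.31, 2.03], [-1.54, 1.56], [0.2, 2.42], [-1.41, 4.55], [0.19, 2.02], [-2.57, 2.57]. Speed limits (rad/s): [2.57, 2.57, 3.14, 3.14, 3.14, 3.14, 3.14].

INTERFACE

Orientations are given as a unit quaternion [x, y, z, w].
In Python, from bench import manip, effector, viewer gives the robot as it stands. Calls block until the motion is done:
- manip.move_pose(position, orientation): joint-space move of the TCP to a pose.
- manip.servo_line(position, ori=None, vel=0.15): straight line of the TCP; ori=None keeps the orientation; vel is the mean speed in m/s.
- manip.movej(angles): joint-space move.
- effector.open_jaws() and effector.close(f_grip=None): open the fingers fully, or close them until they stop; f_grip is the grip in N (None keeps the last).
- manip.sleep(seconds).
- manip.solve_ik(position, orientation): joint angles nearest the present ones, or None.
- viewer.get_image(name): name is "scene" or "top"; returns the picture (480x640x3 uint8, red, green, blue); there is no depth.
- viewer.get_calibration(name): a dict with "vfov" (degrees; the focal length in pixels is half the picture's height over the tangent of half this angle, whatever the lens; pixels are square), "cx", "cy" (the principal point, pixels), "dist_coeffs" ([k1, k2, p1, p2, k3] as OpenCV has them; the pictures are not rectified), "eye" and "attitude" of the camera in the world. Camera axes: x right, y down, z forward; pixel columns grow to the right and rows downward; lengths in m; the calibration is good to about 2 mm. A picture is of the moment at which its call begins. get_calibration takes no time and is no camera call.
A pose or a line that the arm cannot do raises manip.PlanningError and nothing moves.
- manip.hand_in(): hands the job in, once; it reports no verdict.
Readings, each from a call of its own:
- manip.current_clock(): time.
- manip.current_q(): joint angles.
- manip.current_joint_velocities(): joint speeds.
- manip.current_tau(): joint torques, N m.
- manip.current_tool_pos(): TCP position.
- manip.current_tcp_rot(): TCP orientation.
- manip.current_force(): force on the tool from outside, world axes, zero at the start.
- manip.current_wrist_torque(): the same for the moment, N m.
- manip.current_finger_gap(): finger opening in m.
Only numpy, scipy, OpenCV 4.12 (cv2) and the standard library are available. Lean on these libraries where they do the work, as an engineer would, in place of code of your own. Each camera call takes 0.05 s, during which the arm holds its last target.

## Working session

There is one attempt and no reset: what is moved stays moved. The work goes in short steps, each a Python script; the robot and the scene stay as the last script left them, time stands still between calls to the robot, and variables do not carry over. Pictures are saved under pics/ and viewed, and the job is handed in when it is done.

```bash
mkdir -p pics; ls
python3 - <<'E'
from bench import manip, effector, viewer
import cv2
for n in("scene","top"):
    im=viewer.get_image(n); cv2.imwrite(f"pics/{n}0.png",im[:,:,::-1]); print(n,viewer.get_calibration(n))
print(manip.current_clock(),manip.current_tool_pos(),manip.current_tcp_rot())
E
```

```text
pics
scene {'vfov': 49.20464719749971, 'cx': 318.51704174445916, 'cy': 236.87926770255797, 'dist_coeffs': array([-0.15163783,  0.        ,  0.        ,  0.        ,  0.        ]), 'eye': array([ 0.23163601, -0.35965863,  0.67876811]), 'attitude': array([ 0.87173679, -0.23475255,  0.11552068, -0.41427188])}
top {'vfov': 53.521247650791885, 'cx': 317.258828553245, 'cy': 236.75349622188205, 'dist_coeffs': array([-0.10006267,  0.        ,  0.        ,  0.        ,  0.        ]), 'eye': array([0.42817666, 0.205734  , 0.96511264]), 'attitude': array([-0.69684857,  0.71082943, -0.05519393,  0.07795661])}
0.1 [0.17814696 0.62445544 0.22577307] [ 7.98189333e-01  6.02406021e-01 -7.19009742e-04  5.07958371e-04]
```

View pics/scene0.png

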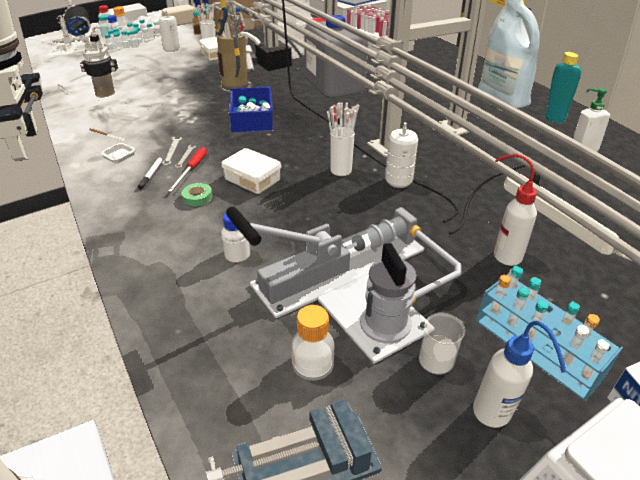

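View pics/top0.png

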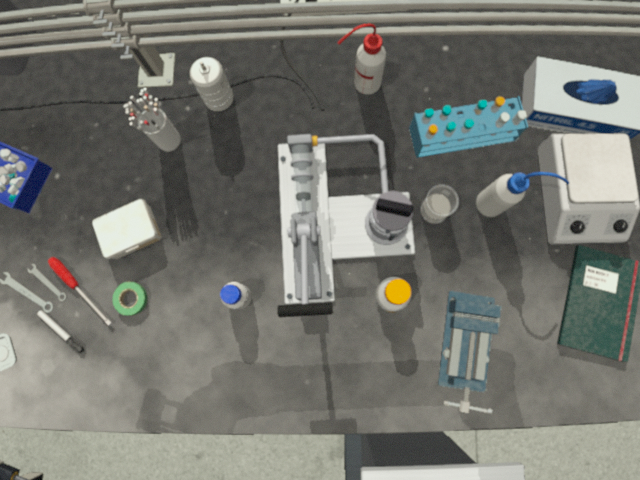

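The scene view shows the handle near (243,226), the wing near (393,262) and the pot near (388,305). The top view shows the handle bar at (305,310) and the wing at (394,207). I'll measure these next.

```bash
cat > h.py <<'E'
from bench import manip, effector, viewer
import cv2, numpy as np
from scipy.spatial.transform import Rotation as R
def ray(n,uv):
    c=viewer.get_calibration(n); f=240/np.tan(np.radians(c['vfov']/2))
    K=np.array([[f,0,c['cx']],[0,f,c['cy']],[0,0,1]])
    p=cv2.undistortPoints(np.array(uv,float).reshape(-1,1,2),K,c['dist_coeffs']).reshape(-1,2)
    d=np.c_[p,np.ones(len(p))]@R.from_quat(c['attitude']).as_matrix().T
    return np.array(c['eye']),d
def plane(n,uv,z):
    e,d=ray(n,uv); return e+d*((z-e[2])/d[:,2])[:,None]
def tri(u1,u2):
    e1,d1=ray('scene',[u1]);e2,d2=ray('top',[u2]);d1=d1[0]/np.linalg.norm(d1);d2=d2[0]/np.linalg.norm(d2)
    t=np.linalg.lstsq(np.c_[d1,-d2],e2-e1,rcond=None)[0]
    a=e1+d1*t[0];b=e2+d2*t[1];return (a+b)/2,np.linalg.norm(a-b)
def proj(n,P):
    c=viewer.get_calibration(n); f=240/np.tan(np.radians(c['vfov']/2))
    K=np.array([[f,0,c['cx']],[0,f,c['cy']],[0,0,1]])
    r=R.from_quat(c['attitude']).inv()
    t=-r.apply(c['eye'])
    return cv2.projectPoints(np.array(P,float).reshape(-1,1,3),r.as_rotvec(),t,K,c['dist_coeffs'])[0].reshape(-1,2)
def snap(n,name,box=None,s=1):
    im=viewer.get_image(n); 
    b=im[:,:,::-1].copy()
    if box: x0,y0,x1,y1=box; b=b[y0:y1,x0:x1]
    cv2.imwrite(f'pics/{name}.png',cv2.resize(b,None,fx=s,fy=s,interpolation=cv2.INTER_CUBIC)); return im
E
python3 - <<'E'
from h import *
im={n:cv2.cvtColor(cv2.imread(f'pics/{n}0.png'),cv2.COLOR_BGR2RGB) for n in('scene','top')}
for n,boxes in {'scene':[(220,200,270,250),(375,235,415,290)],'top':[(265,295,345,325),(365,190,420,225)]}.items():
    for x0,y0,x1,y1 in boxes:
        m=(im[n][y0:y1,x0:x1].max(2)<32).astype(np.uint8)
        k,l,st,ce=cv2.connectedComponentsWithStats(m)
        i=1+st[1:,4].argmax(); pts=np.argwhere(l==i)[:,::-1]+[x0,y0]
        print(n,st[i],ce[i]+[x0,y0],cv2.minAreaRect(pts.astype(np.float32)))
a=cv2.imread('pics/scene0.png')[190:370,220:480];cv2.imwrite('pics/sc1.png',cv2.resize(a,None,fx=3,fy=3,interpolation=2))
a=cv2.imread('pics/top0.png')[125:325,265:475];cv2.imwrite('pics/tc1.png',cv2.resize(a,None,fx=3,fy=3,interpolation=2))
E
```

```text
scene [  7   8  34  37 237] [243.44725738 229.24472574] ((242.0350799560547, 226.99937438964844), (45.19825744628906, 10.6173734664917), 43.99491500854492)
scene [  7   9  24  41 436] [392.77293578 266.88990826] ((393.21539306640625, 263.8769226074219), (42.667945861816406, 16.37258529663086), 60.2551155090332)
top [23 19  3  2  4] [288.75 314.5 ] ((289.0, 314.5), (1.0, 2.0), 90.0)
top [ 12  15  33  11 116] [392.67241379 210.48275862] ((392.9059143066406, 210.4235382080078), (32.97343063354492, 4.121678829193115), 12.52880859375)
```

View pics/sc1.png

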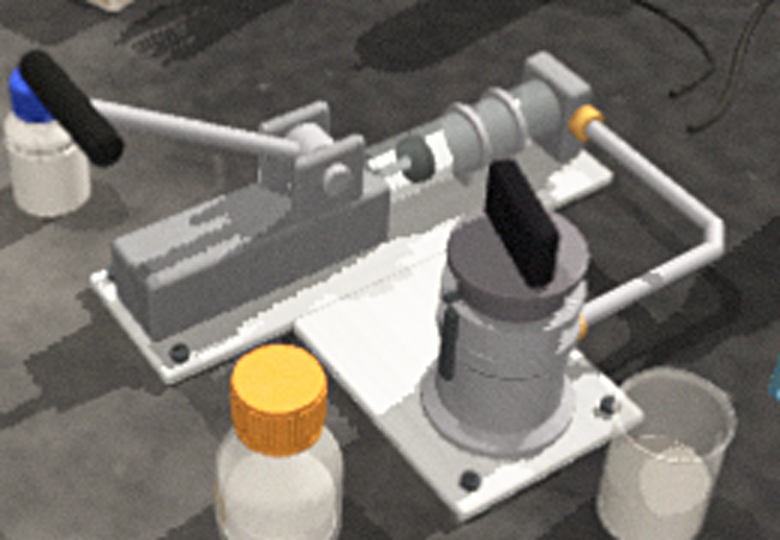

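View pics/tc1.png

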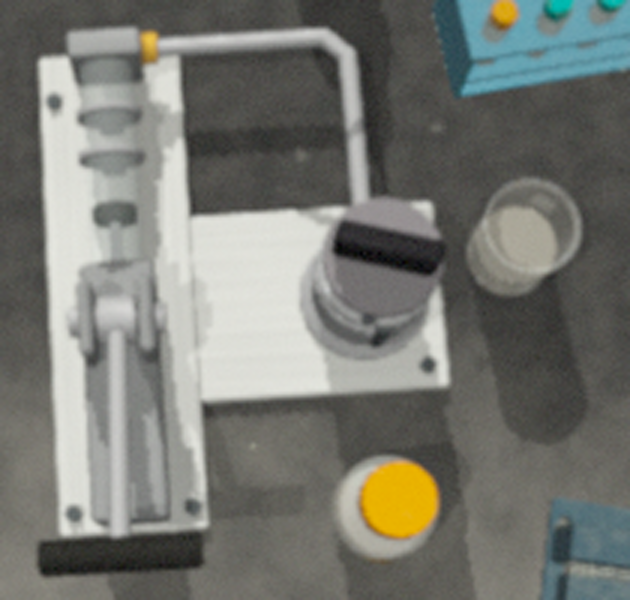

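Run:
```python
from h import *
t=lambda *p:[[x/3+265,y/3+125] for x,y in p]; s=lambda *p:[[x/3+220,y/3+190] for x,y in p]
print(plane('top',t((60,533),(207,526),(38,58),(448,384),(433,203)),.01).round(4))
print('handle ends axis', plane('top',t((40,557),(202,550)),.182).round(4), plane('scene',s((43,68),(103,148)),.182).round(4))
print('wing top',plane('top',t((341,222),(445,243),(437,273),(334,254)),.163).round(4))
print('wing scene top',plane('scene',s((486,166),(513,160),(558,240),(540,250)),.163).round(4))
print('base scene',plane('scene',s((92,280),(168,380),(460,517),(640,412),(612,172)),.01).round(4))
# colour: orange, blue caps
im=cv2.imread('pics/top0.png');hsv=cv2.cvtColor(im,cv2.COLOR_BGR2HSV)
for lo,hi,box,z in (((12,180,150),(30,255,255),(370,270,420,315),.113),((105,150,80),(125,255,255),(215,275,250,310),.096)):
    x0,y0,x1,y1=box;m=cv2.inRange(hsv[y0:y1,x0:x1],lo,hi);M=cv2.moments(m,True)
    print(plane('top',[[M['m10']/M['m00']+x0,M['m01']/M['m00']+y0]],z))
print('beaker rim',plane('top',t((530,227)),.082))
```

```text
[[0.4781 0.3019 0.01  ]
 [0.481  0.2038 0.01  ]
 [0.814  0.3165 0.01  ]
 [0.5728 0.039  0.01  ]
 [0.6996 0.0423 0.01  ]]
handle ends axis [[0.4562 0.2956 0.182 ]
 [0.4585 0.2072 0.182 ]] [[0.458  0.2871 0.182 ]
 [0.4575 0.2098 0.182 ]]
wing top [[0.6459 0.1224 0.163 ]
 [0.632  0.0629 0.163 ]
 [0.6143 0.0685 0.163 ]
 [0.6269 0.1273 0.163 ]]
wing scene top [[0.6299 0.1208 0.163 ]
 [0.6449 0.1178 0.163 ]
 [0.6277 0.0576 0.163 ]
 [0.6157 0.0563 0.163 ]]
base scene [[0.4761 0.2948 0.01  ]
 [0.4794 0.1987 0.01  ]
 [0.5682 0.0352 0.01  ]
 [0.6977 0.0434 0.01  ]
 [0.8175 0.2162 0.01  ]]
[[0.48889121 0.09019386 0.113     ]]
[[0.49079692 0.39387045 0.096     ]]
beaker rim [[ 0.66188728 -0.00658732  0.082     ]]
```

```bash
cat >> h.py <<'E'
def quat(a): # tool down, jaw x axis at world angle a (rad)
    x=np.array([np.cos(a),np.sin(a),0]);z=np.array([0,0,-1.]);y=np.cross(z,x)
    return R.from_matrix(np.c_[x,y,z]).as_quat()
E
python3 - <<'E'
from h import *
print('cap c',plane('top',[[383/3+265,261/3+125]],.127), plane('scene',[[517/3+220,255/3+190]],.127))
print(proj('top',[[.633,.0915,.127],[.633+.037,.0915,.127],[.633,.0915+.037,.127],[.633,.0915-.037,.127]])*3-[795,375])
print(proj('scene',[[.633,.0915,.127]])*3-[660,570])
for a in (-13.5,166.5):
    for d in (0,-40,-74.5,-80):
        try: q=manip.solve_ik([.6315,.0915,.12],quat(np.radians(a+d)))
        except Exception as e: q=e
        print(a,d,None if q is None else np.round(q,2))
try: print(manip.solve_ik([.178,.6,.33],manip.current_tcp_rot()))
except Exception as e: print(e)
E
```

```text
cap c [[0.63082971 0.09444872 0.127     ]] [[0.6299313  0.08828246 0.127     ]]
[[387.71563742 257.38928614]
 [384.71754079 198.27393033]
 [326.34429271 258.78916765]
 [448.98422603 256.0193929 ]]
[[518.07379297 249.25433003]]
-13.5 0 [-0.26  0.56  0.1   1.68 -0.07  0.9  -0.37]
-13.5 -40 [-0.34  0.57  0.21  1.69 -0.14  0.9  -1.01]
-13.5 -74.5 [-0.38  0.57  0.27  1.69 -0.19  0.91 -1.57]
-13.5 -80 [-0.4   0.57  0.29  1.69 -0.2   0.91 -1.66]
166.5 0 [ 0.16  0.61 -0.49  1.67  0.33  0.95  2.46]
166.5 -40 [ 0.06  0.58 -0.34  1.67  0.23  0.93  1.84]
166.5 -74.5 [-0.03  0.57 -0.22  1.67  0.15  0.91  1.31]
166.5 -80 [-0.04  0.57 -0.19  1.67  0.13  0.91  1.22]
[-0.99377849  0.38260565 -0.4499511   1.48445764  0.16836478  1.31474644
 -0.16531043]
```

Run:
```python
from h import *
a=np.radians(-13.5)
manip.servo_line([.178,.6,.33],vel=.25)
manip.move_pose([.6315,.0915,.27],quat(a))
print(manip.current_clock(),manip.current_tool_pos(),manip.current_force())
manip.servo_line([.6315,.0915,.175],vel=.2)
print(manip.current_clock(),manip.current_tool_pos(),manip.current_force(),manip.current_finger_gap())
snap('scene','sc2',(320,120,520,380),2.3);snap('top','tc2',(300,130,480,300),3)
```

```text
3.1083 [0.63123931 0.09351311 0.27010725] [-0.09510299 -0.29623613 -0.3103445 ]
3.7333 [0.63206834 0.09204459 0.17576931] [-0.06765326  0.31088647  0.51177382] 0.09192325554000833
```

View pics/sc2.png

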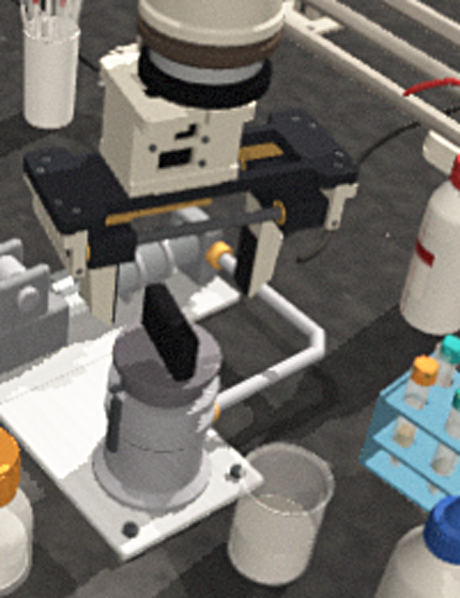

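View pics/tc2.png

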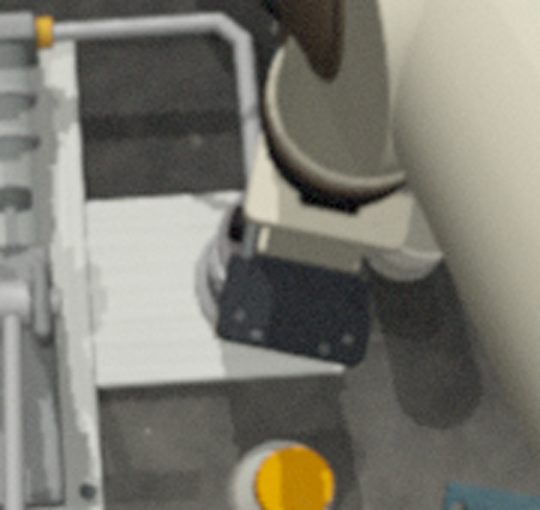

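The jaws straddle the wing, which sits at about (170,330) in the scene crop, and nothing is in the way. I'll descend and grip.

Run:
```python
from h import *
manip.servo_line([.6315,.0915,.131],vel=.1)
f=lambda s:print(s,round(manip.current_clock(),2),manip.current_tool_pos().round(4),manip.current_force().round(1),manip.current_wrist_torque().round(2),round(float(manip.current_finger_gap()),4))
f('down')
effector.close(10); f('close10')
effector.close(45); f('close45')
```

```text
down 4.42 [0.6317 0.0915 0.1311] [ 0.5  0.8 -0.2] [-0.11  0.02 -0.04] 0.0918
close10 5.58 [0.6324 0.0912 0.1311] [ 4.1  0.1 -2.4] [-0.21 -0.68 -0.02] 0.0158
close45 5.8 [0.6323 0.0912 0.1311] [ 4.5 -0.4 -3.7] [-0.27 -1.18 -0.04] 0.0155
```

Run:
```python
from h import *
f=lambda s:print(s,round(manip.current_clock(),2),manip.current_tool_pos().round(4),manip.current_force().round(1),manip.current_wrist_torque().round(2),round(float(manip.current_finger_gap()),4))
manip.servo_line([.634,.0915,.131],vel=.03);f('shift')
for dz in (.006,.010,.0125):
    manip.servo_line([.634,.0915,.131-dz],vel=.03);f(dz)
```

```text
shift 6.05 [0.6331 0.0913 0.131 ] [-0.7 -0.5  2.6] [-0.4   0.38 -0.01] 0.0157
0.006 6.4 [0.6333 0.0914 0.1256] [-3.9 -2.4  7.4] [-0.49  1.12  0.01] 0.0157
0.01 6.68 [0.6333 0.0913 0.122 ] [-5.1 -1.3  9.4] [-0.55  1.3  -0.02] 0.0157
0.0125 6.93 [0.6333 0.0914 0.1198] [-4.9 -1.1 11.7] [-0.52  1.39 -0.05] 0.016
```

Run:
```python
from h import *
f=lambda s:print(s,round(manip.current_clock(),2),manip.current_tool_pos().round(4),manip.current_force().round(1),manip.current_wrist_torque().round(2),round(float(manip.current_finger_gap()),4))
p=[.633,.0915,.1165]
manip.servo_line(p,vel=.03);f('press')
a0=-13.5
for d in (10,25,40,55,65,70):
    manip.servo_line(p,quat(np.radians(a0-d)));f(d)
    if abs(manip.current_wrist_torque()[2])>1.5: break
```

```text
press 7.18 [0.6331 0.0914 0.1183] [-3.3 -1.7 11.8] [-0.6   1.22 -0.04] 0.0153
10 7.51 [0.6325 0.0917 0.1181] [-5.1 -1.7 11.5] [-0.47  1.5   0.  ] 0.016
25 7.92 [0.6318 0.0921 0.1178] [-5.6 -1.  12.5] [-0.34  1.77  0.03] 0.0159
40 8.32 [0.6312 0.0928 0.1176] [-6.4  0.3 11.8] [-0.06  2.04  0.  ] 0.0158
55 8.73 [0.6308 0.0937 0.1175] [-8.8  1.7 13.2] [ 0.35  2.16 -0.  ] 0.0154
65 9.06 [0.6306 0.0944 0.1174] [-8.7  2.  13.4] [0.54 2.2  0.03] 0.016
70 9.31 [0.6306 0.0947 0.1174] [-9.2  3.2 11.7] [0.7  2.25 0.02] 0.0158
```

Run:
```python
from h import *
f=lambda s:print(s,round(manip.current_clock(),2),manip.current_tool_pos().round(4),manip.current_force().round(1),manip.current_wrist_torque().round(2),round(float(manip.current_finger_gap()),4))
p=[.632,.093,.1165]
for d in (73,75,77,79):
    manip.servo_line(p,quat(np.radians(-13.5-d)));manip.sleep(.05);f(d)
    if abs(manip.current_wrist_torque()[2])>.4: break
```

```text
73 9.61 [0.6303 0.0951 0.1177] [-6.6  1.5 11.7] [ 0.3   1.93 -0.09] 0.0154
75 9.91 [0.6303 0.0953 0.1177] [-7.9  2.  12.6] [0.31 1.89 0.58] 0.0159
```

The stop shows up at about 75° (Tz jumps to 0.58). Next I'll ease the cap up and release it.

Run:
```python
from h import *
f=lambda s:print(s,round(manip.current_clock(),2),manip.current_tool_pos().round(4),manip.current_force().round(1),manip.current_wrist_torque().round(2),round(float(manip.current_finger_gap()),4))
p=[.632,.093,.125]
manip.servo_line(p,vel=.04);f('up')
effector.open_jaws();f('open')
manip.sleep(.1)
P=manip.current_tool_pos();manip.servo_line([P[0],P[1],.25],vel=.2);f('clear')
# go above the handle
manip.move_pose([.50,.15,.30],quat(np.radians(-88)))
f('away')
snap('scene','sc3',(220,190,480,370),3);snap('top','tc3',(265,125,475,325),3)
```

```text
up 10.27 [0.6303 0.0952 0.1251] [-6.6  3.1  7.2] [0.53 1.65 0.54] 0.0156
open 11.53 [0.632 0.093 0.125] [-0.4  0.   0.4] [-0.    0.19 -0.02] 0.0919
clear 12.41 [0.6312 0.0931 0.2489] [-0.9 -0.2 -0.2] [-0.1   0.22 -0.  ] 0.0918
away 13.07 [0.4996 0.15   0.2993] [ 1.  -0.3 -0.1] [-0.02  0.12  0.03] 0.0917
```

View pics/sc3.png

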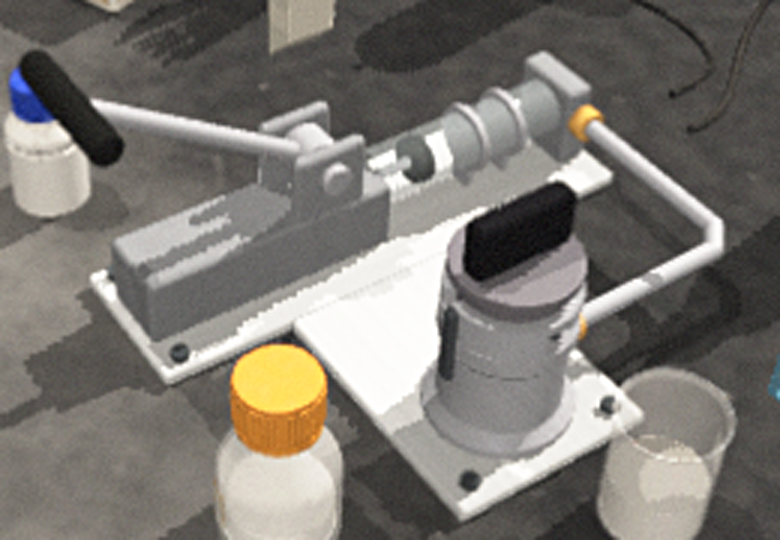

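View pics/tc3.png

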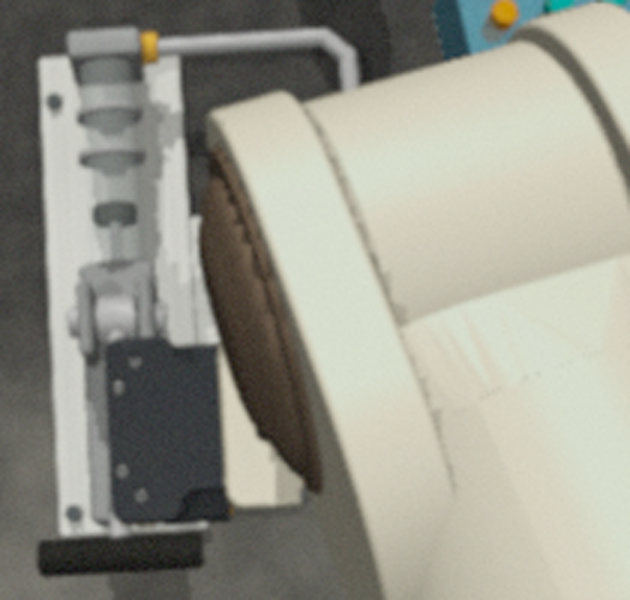

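Run:
```python
from h import *
u=np.array([np.cos(.033),np.sin(.033),0])*.032;v=np.array([-np.sin(.033),np.cos(.033),0])*.008
for z in (.163,.157,.15):
    c=np.array([.6325,.092,z]); print(z,(proj('scene',[c+u+v,c+u-v,c-u-v,c-u+v])*3-[660,570]).round(0).tolist())
print('piston',[[z] for z in plane('top',[[113/3+265,213/3+125]],.055).round(4)], plane('scene',[[418/3+220,158/3+190]],.045).round(4))
```

```text
0.163 [[563.0, 166.0], [583.0, 183.0], [483.0, 228.0], [463.0, 210.0]]
0.157 [[561.0, 175.0], [581.0, 192.0], [482.0, 237.0], [462.0, 219.0]]
0.15 [[560.0, 185.0], [580.0, 203.0], [481.0, 248.0], [461.0, 229.0]]
piston [[array([0.6852, 0.2613, 0.055 ])]] [[0.6882 0.2587 0.045 ]]
```

The scene crop shows the wing along station x. Its top edge runs (562,183)–(480,230), which matches a wing top at about 157 mm, so the cap is seated in the lock. The piston reads about 13 mm of travel. Now the first stroke, tracking the handle's arc.

```bash
cat >> h.py <<'E'
f=lambda s:print(s,round(manip.current_clock(),2),manip.current_tool_pos().round(4),manip.current_force().round(1),manip.current_wrist_torque().round(2))
PIV=np.array([.6085,.2555,.083]);U=np.array([np.cos(.033),np.sin(.033),0]);Q=quat(np.radians(-88))
def hp(l,dz=0):
    t=.58-l; return PIV-U*.18*np.cos(t)+np.array([0,0,.18*np.sin(t)+.010+dz])
def stroke(v=.2):
    for l,dz in ((0,.002),(.2,0),(.4,-.001),(.6,-.002),(.8,-.005)):
        manip.servo_line(hp(l,dz),vel=v)
    manip.sleep(.1);f('bottom')
    for l,dz in ((.6,0),(.4,0),(.2,0),(0,.012)):
        manip.servo_line(hp(l,dz),vel=v)
    manip.sleep(.15);f('top')
E
python3 - <<'E'
from h import *
for l in (0,.4,.8): print(hp(l), manip.solve_ik(hp(l,-.005),Q) is not None)
effector.close(20)
manip.move_pose(hp(0,.06),Q);manip.servo_line(hp(0,.012),vel=.2);f('above')
snap('scene','sc4',(180,120,400,300),3);snap('top','tc4',(245,205,375,325),4)
E
```

```text
[0.4580187  0.25053231 0.19164431] True
[0.43150455 0.24965703 0.12522532] True
[0.4329341  0.24970422 0.05371867] True
above 15.55 [0.4587 0.2493 0.204 ] [ 0.4 -0.9 -0.1] [-0.05  0.16 -0.04]
```

View pics/sc4.png

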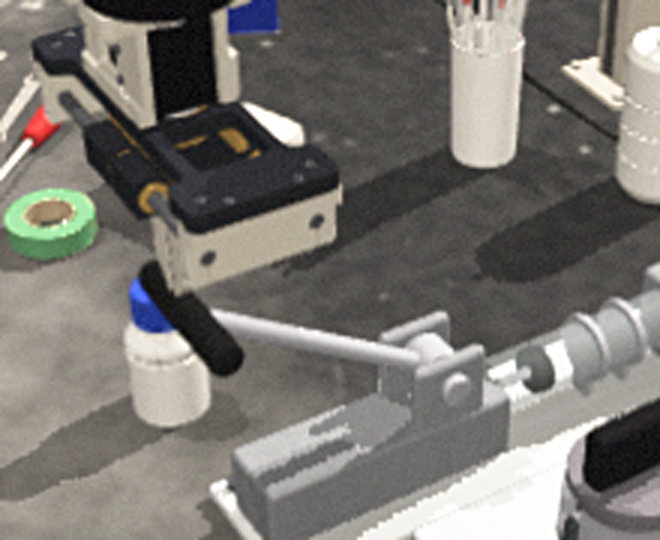

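Run:
```python
from h import *
t=manip.current_tool_pos();print((proj('scene',[t,hp(0)])-[180,120])*3)
print(((proj('scene',[t+[a,b,.066] for a in(-.037,.037) for b in(-.095,.095)])-[180,120])*3).round())
```

```text
[[189.84677252 277.48121474]
 [189.25050668 299.53001732]]
[[188. 293.]
 [ 40. 102.]
 [339. 244.]
 [172.  66.]]
```

View pics/tc4.png

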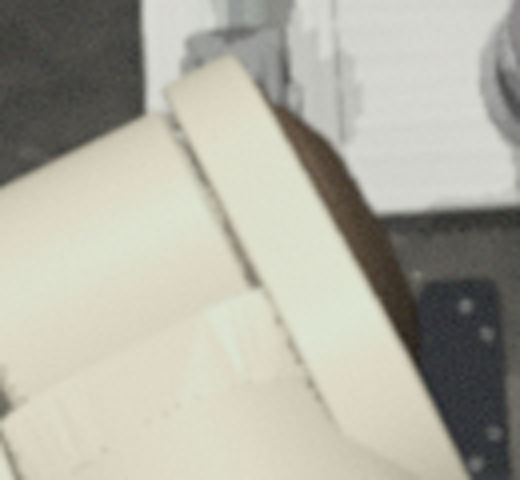

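The projected body corners match the picture: the plate at (188,293)–(339,244) is the gripper body's right end, and the fingertips are over the handle. I'll run stroke 1.

Run:
```python
from h import *
stroke()
snap('scene','sc5',(180,120,440,330),3);im=snap('scene','sc5b',(330,190,430,270),7)
```

```text
bottom 17.35 [0.4355 0.2518 0.0529] [-5.1 -0.8 23.9] [-0.12  1.33  0.01]
top 18.91 [0.457  0.25   0.2031] [ 0.   0.4 -0.4] [-0.06  0.16 -0.  ]
```

View pics/sc5.png

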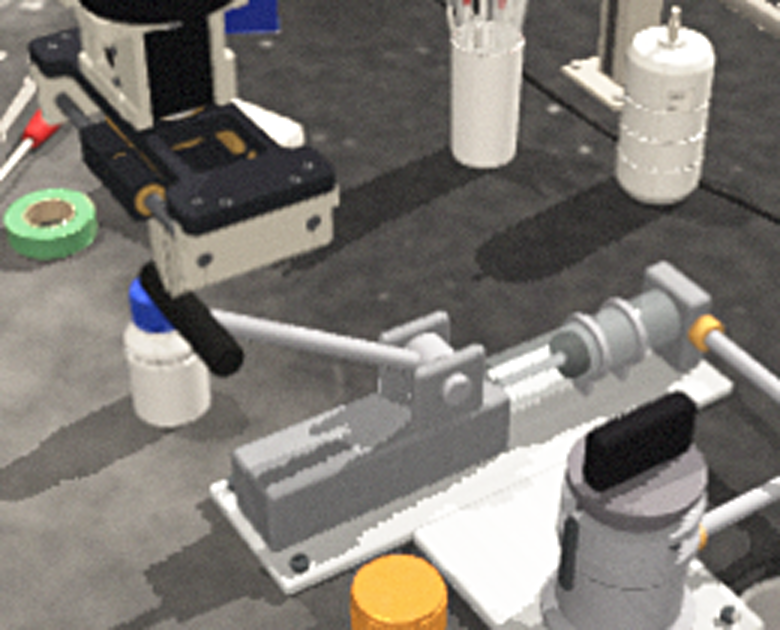

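View pics/sc5b.png

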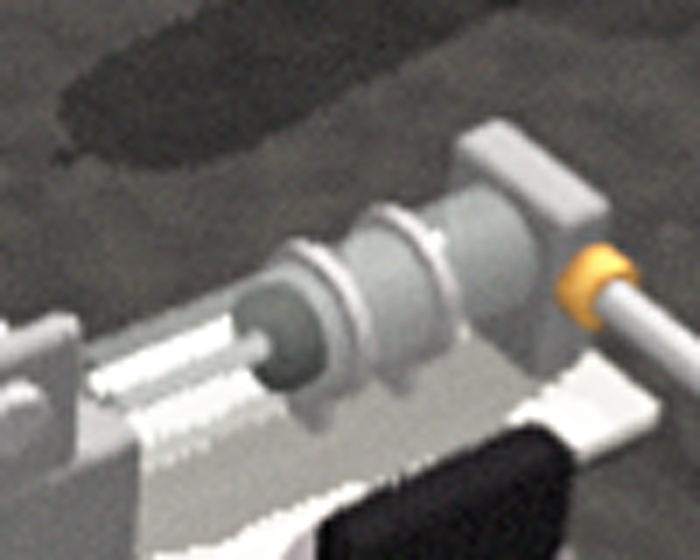

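```bash
cat >> h.py <<'E'
def trav(u,v): 
    P=plane('scene',[[u,v]],.045)[0]; return (P-PIV)@U-.045-.020,P
E
python3 - <<'E'
from h import *
print(trav(282/7+330,336/7+190), trav(418/3+220,158/3+190))
for tr in (.013,.028,.042,.056,.070):
    c=PIV*[1,1,0]+U*(.065+tr)+[0,0,.045];print(tr,((proj('scene',[c-.006*U,c,c+.006*U])-[330,190])*7).round().tolist())
# collars
for x in (.075,.105): print((proj('scene',[PIV*[1,1,0]+U*(.045+x)+[0,0,.068]])-[330,190])*7)
E
```

```text
(np.float64(0.040906469858573505), array([0.71431845, 0.25991392, 0.045     ])) (np.float64(0.01478835536534261), array([0.688225  , 0.25873574, 0.045     ]))
0.013 [[183.0, 380.0], [201.0, 372.0], [219.0, 365.0]]
0.028 [[228.0, 361.0], [246.0, 354.0], [264.0, 346.0]]
0.042 [[270.0, 344.0], [287.0, 336.0], [305.0, 329.0]]
0.056 [[311.0, 327.0], [328.0, 320.0], [345.0, 312.0]]
0.07 [[351.0, 310.0], [368.0, 303.0], [385.0, 296.0]]
[[331.43409989 254.97443998]]
[[418.05513879 219.85676566]]
```

The head's centre sits at about (282,336) in the crop, which gives a travel of about 0.041–0.042 m. I expect two more strokes. Stroke 2 now.

Run:
```python
from h import *
stroke()
snap('scene','sc6b',(330,190,430,270),7)
```

```text
bottom 20.71 [0.4354 0.2516 0.0528] [-4.8 -0.4 24.5] [-0.15  1.32 -0.01]
top 22.27 [0.457 0.25  0.203] [ 0.3  0.3 -0.4] [-0.07  0.19  0.01]
```

View pics/sc6b.png

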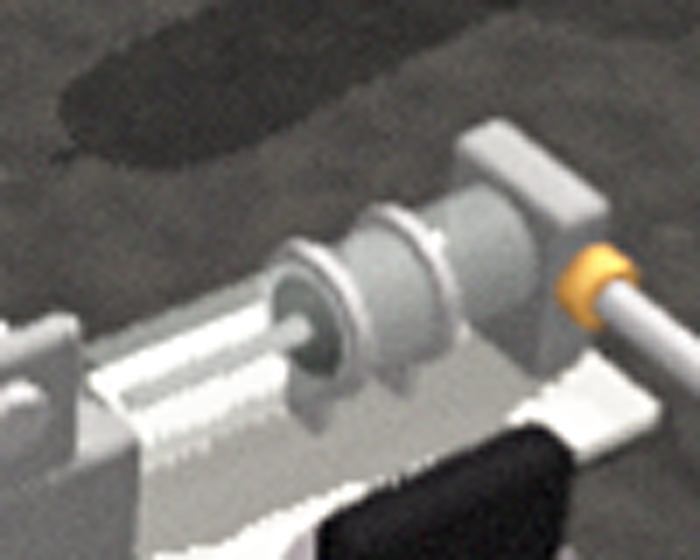

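The head's near face is now at about (305,328), under the near collar, which puts the travel near 0.055 m. One more stroke.

Run:
```python
from h import *
stroke()
snap('scene','sc7b',(330,190,430,270),7)
```

```text
bottom 24.02 [0.4353 0.2516 0.0528] [-4.7 -0.1 25.1] [-0.18  1.35  0.03]
top 25.57 [0.457  0.2499 0.203 ] [ 0.9 -0.6 -0.5] [-0.03  0.21  0.03]
```

View pics/sc7b.png

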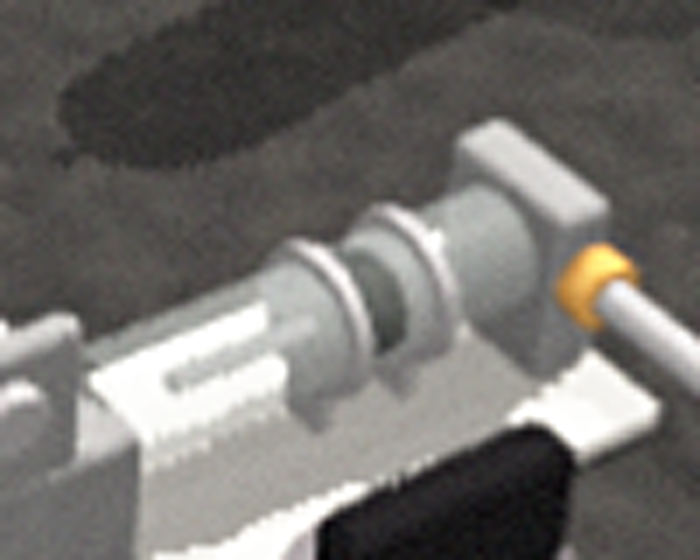

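The black head now shows between the collars at about (380,300), where 0.070 m of travel projects to (368,303). I'll retreat and check from the top.

Run:
```python
from h import *
P=manip.current_tool_pos()
manip.servo_line([P[0],P[1],.30],vel=.25)
manip.move_pose([.30,.40,.33],Q)
f('away')
snap('scene','sc8',(200,180,470,390),2.9);snap('top','tc8',(265,125,475,325),3)
c=[PIV*[1,1,0]+U*x+[0,0,.060] for x in (.065+.0633,.135,.065+.0763)]
print(((proj('top',c)-[265,125])*3).round())
```

```text
away 27.04 [0.3011 0.3986 0.329 ] [ 0.2 -0.7 -0.3] [-0.11  0.14 -0.05]
[[114. 136.]
 [114. 127.]
 [113. 118.]]
```

View pics/sc8.png

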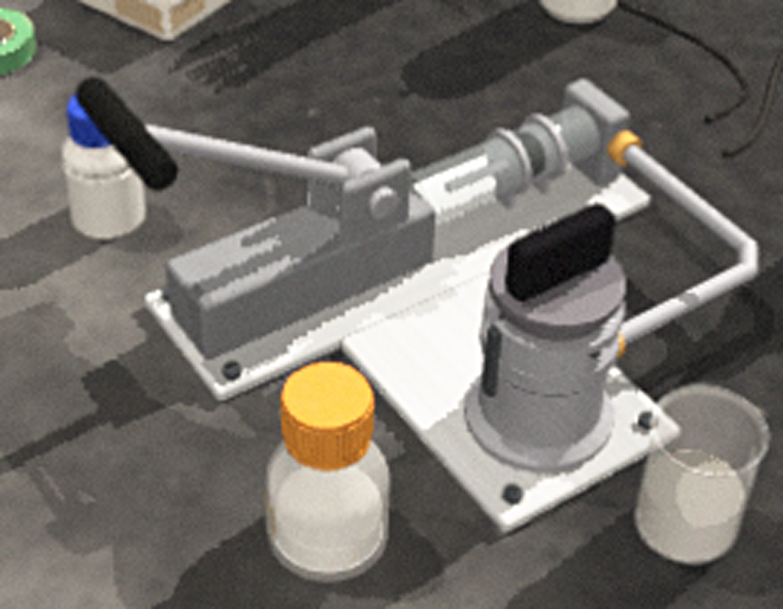

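View pics/tc8.png

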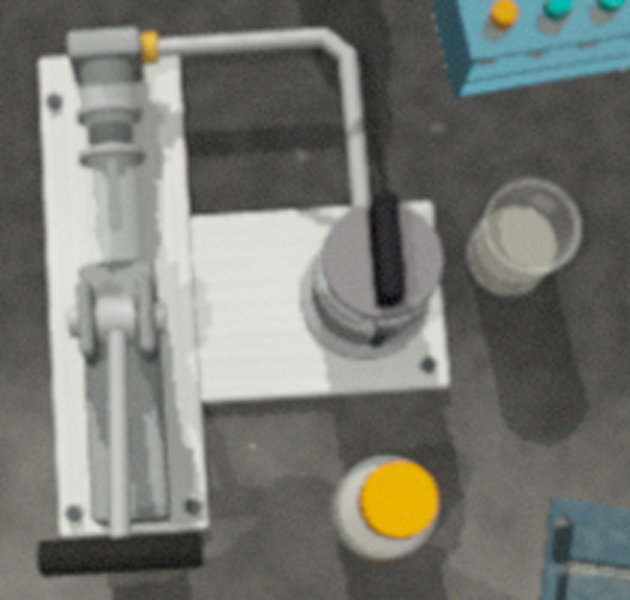

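Run:
```python
import cv2
a=cv2.imread('pics/tc8.png')[0:240,45:165];cv2.imwrite('pics/tc9.png',cv2.resize(a,None,fx=2.5,fy=2.5,interpolation=2))
```

```text
(no output)
```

View pics/tc9.png

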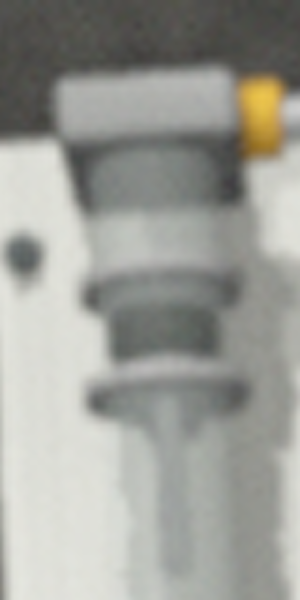

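Both views agree. The head lies in the gap between the collars, and its right edge at about 410 in the scene crop gives a centre near 369, or a travel of about 0.070 m. The lever is back in its original picture position, the wing is along station x, and the bottles and beaker haven't moved.

Run:
```python
from h import *
print(manip.current_clock()); print(manip.hand_in())
```

```text
27.1417
the job is handed in; nothing more can be done
None
```

The filter pot is closed and the pump is primed. I handed the job in at 27.1 s of the 72 s allowed; no verdict comes back.

- **Cap:** I gripped the wing, pressed it down about 13 mm and turned it clockwise until the stop showed as a torque jump at about 75°. I then eased it up and let go. In the pictures the wing lies along the station's x, and its top is at about 157 mm, which fits the locked seat.
- **Pumping:** I made three full strokes, each reaching the bottom stop at about 24 N. The head's travel read about 0.042, then 0.055, then 0.070 m. The lever is back up in its original picture position.
- **Last checks:** The bottles and the beaker look unmoved in both views, and the robot was clear of everything when I handed in.
- **Small disagreements:** The top view put the head about 2 mm past midway, while the scene view put it at midway; both are within the 6.5 mm limit. The pot's axis was 1–2 mm off my first estimate, which put up to about 10 N of side force on the cap during the turn.

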